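# Check the crimper lever's stop and lock out a bad one

## Task

Check the bench crimper before the first vial: push the red lock fully off with a fingertip, then press the blue lever in with the backs of your shut fingers, without forcing it, until it will go no further, keep it there a moment to see whether it stops short of the black bar, and let it come fully out again. If it stopped 5 mm or more short of the bar at its end, leave the lock off; if it came up to the bar instead, push the lock fully on again so that nobody uses it. Grip nothing, keep off the bar and the stop screw, and leave the things around where they are.

Things in the scene. Friction and masses are not known exactly. Their poses are not given: they have to be found in the camera images.
- crimper: bench crimper for vial caps, fixed to the table: grey base 100x180 mm, at its right end a grey column and crimping head with an empty vial seat. Origin under it on the table. Its frame: z up, x = pressing direction, from the lever to the bar, y along the bar away from the column. Nothing on it is higher than 141 mm but the red post; at y > -55 mm only base (18 mm), bar, lever, lock and stop screw.
- crimp_lever (a joint): blue hand lever, swings level in front of the bar. Rad: 0 = sprung fully out, 0.42 = flat against the bar; at v it stands at (0.42 - v) to the bar, so the gap at its end is about 166 mm x (0.42 - v). Its spring takes about 2 N at the pad at first, 7 N near the bar; a steep rise beyond that is the hard stop.
- lever_hinge (a point): vertical hinge axis of the lever, fixed to the crimper, axes as the crimper's. The lever is an upright blade, steel with a blue grip from 88 mm to its end 166 mm from this axis; the grip is 10 mm thick, from z = 102 to 136 mm above the table, its outer (front) face 7 mm and inner face 17 mm to the bar side of the line from this axis along the blade.
- lever_pad (a point): point on the outer (front) face of the blue lever, 130 mm along the blade from the hinge axis, 119 mm above the table: the place to press. Moves with the lever. Its x axis is the pressing direction, square to the blade; y runs along the blade to its free end.
- lock_arm (a joint): red lock, a flat arm 41 mm long that turns on top of the bar. Rad: 0 = on, arm standing out from the bar (leaning 0.3 to the column side) close behind the lever, which then cannot be pressed in; 1.27 = off, arm folded along the bar toward the column. Unlocks counter-clockwise seen from above, stays where it is put, takes about 1 N at the post.
- lock_axis (a point): vertical axis of the lock arm, on top of the grip bar, fixed to the crimper, axes as the crimper's.
- lock_post (a point): centre of the top (168 mm above the table) of the red upright post on the lock arm, by which the arm is pushed: 12 mm diameter, 33 mm from the arm's axis, standing 32 mm clear above the top of the lever.
- stop_screw (a joint): steel stop screw with brass knurled head, through the bar 48 mm from the lever's hinge axis, tip facing the lever. Metres that the tip stands out of the bar's front; below 0 = sunk in the bar. Stiff, not to be touched. The lever stops on its tip if that stands out, else on the bar.
- bar_end (a point): free end of the fixed grip bar, on its axis: level round bar, 22 mm thick with black sleeve, axis 115 mm above the table, running back from here along the crimper's y to the column.
- specimen_jar: clear specimen jar with black cap, 43 mm diameter, 72 mm tall, standing; origin under its centre; loose, to be left alone
- tube: clear tube with blue screw cap, 17 mm diameter, 50 mm tall, standing; origin under its centre; loose, to be left alone
- cryo_red: small tube with red cap, 13 mm diameter, 46 mm tall, standing; origin under its centre; loose, to be left alone
- slide_carton: white and green carton, 55x85x32 mm, long along its y; origin under its centre; loose, to be left alone
- black_marker: black pen, 12x135x13 mm, lying along its y; origin under its centre; loose, to be left alone
- tip_rack: rack of pipette tips with turquoise deck, 84x122x52 mm; origin under its centre; loose, to be left alone

How it is judged:
On the way, in this order (a step that is already met when the one before it is completed fails the run):
1. the red lock is pushed fully off (value of joint lock_arm above 1.1 rad), for 0.2 s.
2. with the lock off, the fingers press the lever in until it meets the stop screw or the bar, and keep it there (contact force between the fingers and crimp_lever above 1 N and value of joint lock_arm above 1 rad and (contact force between stop_screw and crimp_lever above 2 N or value of joint crimp_lever above 0.412 rad)), for 0.3 s.
3. the lever is let out again (value of joint crimp_lever below 0.04 rad and contact force between the fingers and crimp_lever below 0.1 N), for 0.2 s.
At the end, for the whole second after the job is handed in: The lever is fully out (within 0.04 rad). If the stop held it short of the bar the lock is off (above 1.1 rad); if it came up to the bar the lock is on (below 0.12 rad). Where the gap at the lever's end was between 2 and 8 mm either answer is accepted (value of joint crimp_lever below 0.04 rad and ((value of joint stop_screw above 0.0006 m and value of joint lock_arm above 1.1 rad) or (value of joint stop_screw below 0.0023 m and value of joint lock_arm below 0.12 rad))); the robot touches nothing.
It fails at once if the lever was forced (over 40 N) (contact force between the fingers and crimp_lever above 40 N).
It fails at once if the lever was taken between the fingers (contact force between the fingers and crimp_lever above 0.5 N and x of the grasp point in the frame of crimp_lever between 0.005 and 0.019 m and y of the grasp point in the frame of crimp_lever between 0.03 and 0.16 m and z of the grasp point in the frame of crimp_lever between -0.02 and 0.02 m).
It fails at once if the lock post was taken between the fingers (contact force between the fingers and lock_arm above 0.5 N and horizontal distance between the grasp point and lock_post below 0.005 m and z of the grasp point in the frame of lock_post below 0 m).
It fails at once if the fingers pressed on the grip bar or the stop screw (contact force between the fingers and grip_bar above 3 N or contact force between the fingers and stop_screw above 3 N).
It fails at once if a thing around the crimper was shifted, lifted or knocked over (distance of any of specimen_jar, tube, cryo_red, slide_carton, black_marker, tip_rack from where it was at the start of the episode above 0.015 m or angle between any of specimen_jar, tube, cryo_red, slide_carton, black_marker, tip_rack's own z axis and vertical above 0.5 rad).
It also fails if it takes over 61 s, if anything falls off the work surface, if the arm or the gripper's body presses on something with over 40 N, if the wrist force passes 120 N, or if a joint passes its speed limit or range.

## Robot

A 7-joint arm with a two-finger parallel gripper is mounted at the origin on a cart in front of the work surface, level with it; the furniture and walls round the work are solid. World frame = base frame: x ahead of the robot, y to its left, z up, the work surface at z = 0. Lengths are in m, angles in rad, forces in N, time in s.
With the tool pointing down it reaches from about 0.425 to 0.875 m from the base axis. Payload 4.7 kg.
Tool frame: the origin (TCP) lies between the finger pads; the fingertips stand 8 mm ahead of it and the grasp point (between the pads) lies 11 mm behind it; z points along the fingers, y is the direction in which the jaws open and shut (so a half turn about z gives the same grasp; the last joint's range is limited). The gripper opens to 87 mm and grips with 3 to 60 N. Pads are 19 mm wide; open, the fingers measure 117 mm over their backs; the gripper's body (75 mm by 190 mm) begins 51 mm behind the grasp point.
Start: joints at [1.14, 0.321, -0.07, 1.45, 0.023, 1.371, -0.057], TCP at [0.28, -0.587, 0.195] pointing down, gripper open.
Joint ranges: [-2.86, 2.86], [-0.3, 2.09], [-1.38, 1.24], [0.06, 2.45], [-1.56, 4.7], [0.09, 2.05], [-2.69, 2.69]. Speed limits (rad/s): [2.57, 2.57, 3.14, 3.14, 3.14, 3.14, 3.14].

## Interface

Orientations are given as a unit quaternion [w, x, y, z].
In Python, from bench import r, get_image, spotter gives the robot as it stands. The module is installed in compiled form; this text tells all that it offers.
- The arm moves only by the tool servo_tool, never from a script. Its argument "deltas" is a list that holds one entry, the list of rows, each a list of 4 numbers: the shift along the tool's x, y, z in m, then the turn about the tool's z in rad. A call has 1 to 5 rows; each row shifts and turns the commanded pose from where the row before left it, along the tool's axes as they then stand; what a row does not reach is not made up. A row lasts 1/8 s, in which the tool goes at most 62.5 mm and 10.7 degrees, less where a joint would pass 70% of its speed; a pose out of reach is approached as far as the arm can. A call with a gripper value outside its range is refused whole. "fingers" is the finger opening in m, from 0 to 0.087, set as the call begins (left out, the last holds). The fingers move at their own pace and stop on an object; "squeeze" is the grip in N (left out, the last holds). Time passes only in rows, so rows that do not move let the fingers close. It gives the time, the measured TCP pose, the force and the opening at its end, in the units of the state.
- r.state(): the state, without advancing time (a new reading comes with each control period).
- get_image(name): name is "scene" or "top"; returns a dict with "pixels" (384x512x3 uint8, red, green, blue), "camera_matrix" (3x3 intrinsics, pixels), "xyz" and "rotation" of the camera in the world. Camera axes: x right, y down, z forward; pixel columns grow to the right and rows downward; lengths in m; the calibration is good to about 2 mm. A picture is of the moment at which its call begins. There is no depth.
- r.finish_job(): hands the job in, once; it reports no verdict.
Trained networks look in a picture, given as the dict that the camera call returned (one of the last four; its "shot" number tells which), for a name from the list of things; names that differ only in an ending like _2 or _b are one class to them, and where a whole thing is asked for, a point or a joint stands for the part that bears it (a point fixed in the world has none). Each returns a list of dicts, best first, with "score" (0 to 1); they miss things now and then, are a little off and sometimes report something else, mostly with a low value. They report only what shows in the picture. A call takes as long as a camera call.
- spotter.spot_in(picture, target): "at" ([x, y, z] in m, in world coordinates, good to about 4 mm: the middle of the surface that is visible of it).
- spotter.tip_of(picture, target): "at" ([x, y, z] in m, in world coordinates, good to about 4 mm: a listed point, or the origin of a listed thing).
The state is a dict: "t": time; "joint_pos": joint angles; "qd": joint speeds; "tau": joint torques, N m; "tcp_pos": TCP position; "eef_rot": TCP orientation; "wrist_force": force on the tool from outside, world axes, zero at the start; "ft_torque": the same for the moment, N m; "opening": opening from 0.0 (shut) to 1.0 (fully open).
Only numpy, scipy, OpenCV 4.12 (cv2) and the standard library are available. Lean on these libraries where they do the work, as an engineer would, in place of code of your own. Each camera call takes 0.05 s, during which the arm holds its last target.

## Working session

There is one attempt and no reset: what is moved stays moved. The work goes in short steps, Python scripts to look and compute and a tool call to move; the robot and the scene stay as the last step left them, time stands still between calls to the robot, and variables do not carry over. Pictures are saved under pics/ and viewed, and the job is handed in when it is done.

Besides the shell and the picture viewer there is one more tool, called after "Emit:" as a command line: name --argument value ..., lists and objects as JSON in quotes. servo_tool: Moves the arm, as the interface text tells. Its arguments: {"type":"object","properties":{"deltas":{"type":"array"},"fingers":{"type":"number"},"squeeze":{"type":"number"}},"required":["deltas"]}

```bash
mkdir -p pics
cat > h.py <<'E'
import numpy as np, cv2
from bench import r, get_image, spotter
def save(p,n): cv2.imwrite('pics/'+n+'.png', cv2.cvtColor(p['pixels'],cv2.COLOR_RGB2BGR))
def proj(p,X):
    R=np.array(p['rotation']);R=R if R.shape==(3,3) else None
    c=R.T@(np.array(X)-p['xyz']); u=np.array(p['camera_matrix'])@c; return u[:2]/u[2]
E
python3 - <<'E'
from h import *
for n in ['scene','top']:
    p=get_image(n); save(p,n+'0'); print(n,p['xyz'],np.round(p['rotation'],3).tolist(),np.array(p['camera_matrix']).tolist())
    for t in ['crimper','lever_hinge','lever_pad','lock_axis','lock_post','bar_end','stop_screw','specimen_jar','tube','cryo_red','slide_carton','black_marker','tip_rack']:
        o=spotter.tip_of(p,t)
        print(t,[(np.round(d['at'],3).tolist(),round(d['score'],2),{k:v for k,v in d.items() if k not in('at','score')}) for d in o[:2]])
print(r.state())
E
```

```text
scene [-0.39100237  0.88475825  0.71969136] [0.221, -0.346, 0.779, -0.474] [[494.41450975054846, 0.0, 258.0216145986239], [0.0, 494.41450975054846, 191.36189263981103], [0.0, 0.0, 1.0]]
crimper [([0.558, -0.021, -0.002], 0.55, {})]
lever_hinge [([0.541, -0.098, 0.117], 0.62, {}), ([0.548, -0.025, 0.164], 0.38, {})]
lever_pad [([0.512, 0.032, 0.12], 0.78, {})]
lock_axis [([0.58, -0.017, 0.129], 0.88, {})]
lock_post []
bar_end [([0.59, 0.066, 0.115], 0.96, {})]Traceback (most recent call last):
  File "<stdin>", line 5, in <module>
ValueError: it knows: bar_end, black_marker, crimper, cryo_red, lever_hinge, lever_pad, lock_axis, lock_post, slide_carton, specimen_jar, tip_rack, tube
```

Run:
```python
from h import *
from scipy.spatial.transform import Rotation
for n in ['scene','top']:
    p=get_image(n); save(p,n+'1'); print(n,p['xyz'],np.array(p['rotation']).tolist())
    for t in ['crimper','lever_hinge','lever_pad','lock_axis','lock_post','bar_end','specimen_jar','tube','cryo_red','slide_carton','black_marker','tip_rack']:
        o=spotter.tip_of(p,t)
        print(t,[(np.round(d['at'],3).tolist(),round(d['score'],2)) for d in o[:2]])
print(r.state())
```

```text
scene [-0.39100237  0.88475825  0.71969136] [0.2212239665018189, -0.3462514697726236, 0.7788207885671574, -0.4739283232949168]
crimper [([0.564, -0.022, -0.002], 0.56)]
lever_hinge [([0.537, -0.099, 0.118], 0.58)]
lever_pad [([0.512, 0.03, 0.12], 0.83), ([0.397, -0.13, -0.002], 0.48)]
lock_axis [([0.582, -0.018, 0.133], 0.64)]
lock_post [([0.547, -0.021, 0.167], 0.49)]
bar_end [([0.592, 0.068, 0.115], 0.93)]
specimen_jar [([0.51, 0.264, 0.004], 0.93)]
tube [([0.395, 0.206, 0.005], 0.47)]
cryo_red []
slide_carton [([0.395, -0.128, 0.001], 0.86)]
black_marker [([0.398, 0.204, 0.004], 0.69), ([0.374, 0.049, 0.004], 0.66)]
tip_rack [([0.56, 0.392, 0.003], 0.77), ([0.509, 0.264, 0.004], 0.61)]
top [0.31925655 0.12483856 1.12919155] [-0.056998476948586355, 0.713894666707529, -0.6955953665632335, 0.05703213557152167]
crimper [([0.561, -0.023, -0.002], 0.95), ([0.396, -0.128, 0.0], 0.28)]
lever_hinge [([0.536, -0.089, 0.116], 0.66)]
lever_pad [([0.51, 0.036, 0.123], 0.62), ([0.539, -0.09, 0.116], 0.61)]
lock_axis [([0.581, -0.016, 0.128], 0.94), ([0.591, 0.061, 0.114], 0.71)]
lock_post [([0.
[... 396 characters left out ...]
 0.001], 0.66)]
{'t': 1.65, 'joint_pos': array([ 1.14010094,  0.32096805, -0.0701112 ,  1.45049096,  0.02258339,
        1.37079576, -0.05690512]), 'qd': array([-0.00145816,  0.00097745, -0.00087745,  0.00011799, -0.00044329,
        0.00178706, -0.00085536]), 'tau': array([-4.57258766e-04, -4.91090941e+01, -4.03393786e-01, -3.12764740e+01,
       -6.36500353e-02,  3.36543121e-02,  4.00313263e-05]), 'tcp_pos': array([ 0.27967892, -0.58678608,  0.19471192]), 'eef_rot': array([6.34105647e-05, 9.75369077e-01, 2.20579147e-01, 2.07838347e-06]), 'wrist_force': array([ 0.02921143, -0.74979922,  0.19231322]), 'ft_torque': array([ 0.01760454, -0.0439987 ,  0.00513766]), 'opening': 1.0031260116742555}
```

View pics/scene0.png

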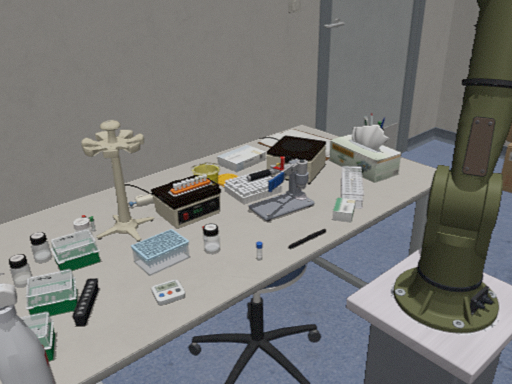

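View pics/top1.png

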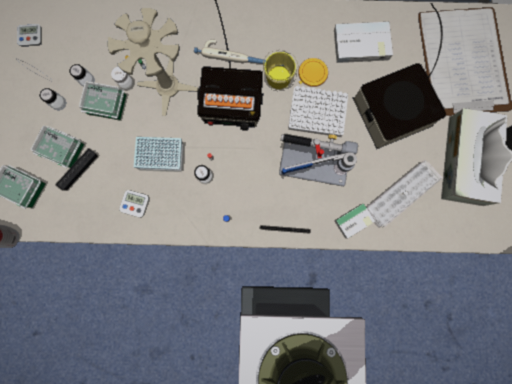

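Run:
```python
from h import *
ps={}
for n in ['scene','top']:
    p=get_image(n); ps[n]=p
    im=cv2.cvtColor(p['pixels'],cv2.COLOR_RGB2BGR)
    c=(235,140,90,85) if n=='scene' else (265,120,110,80)
    x,y,w,h=c; k=7
    z=cv2.resize(im[y:y+h,x:x+w],None,fx=k,fy=k,interpolation=cv2.INTER_CUBIC)
    for nm,X in dict(hinge=(.538,-.094,.117),pad=(.511,.033,.12),axis=(.581,-.017,.13),post=(.545,-.0215,.168),bar=(.591,.063,.115),org=(.561,-.022,0)).items():
        u=(proj(p,X)-[x,y]+.5)*k; cv2.drawMarker(z,tuple(int(v) for v in u),(0,255,0),0,16,1); cv2.putText(z,nm,tuple(int(v) for v in u+6),0,.4,(0,0,255),1)
    cv2.imwrite('pics/z_%s.png'%n,z)
    for a in ['crimp_lever','lock_post','lock_arm','stop_screw']:
        try: print(n,a,[(np.round(d['at'],3).tolist(),round(d['score'],2)) for d in spotter.spot_in(p,a)[:2]])
        except Exception as e: print(e)
```

```text
Traceback (most recent call last):
  File "h.py", line 6, in proj
    c=R.T@(np.array(X)-p['xyz']); u=np.array(p['camera_matrix'])@c; return u[:2]/u[2]
      ^^^
AttributeError: 'NoneType' object has no attribute 'T'
```

```bash
cat > h.py <<'E'
import numpy as np, cv2
from scipy.spatial.transform import Rotation as Ro
from bench import r, get_image, spotter
def save(p,n): cv2.imwrite('pics/'+n+'.png', cv2.cvtColor(p['pixels'],cv2.COLOR_RGB2BGR))
def proj(p,X):
    q=p['rotation']; R=Ro.from_quat([q[1],q[2],q[3],q[0]])
    c=R.inv().apply(np.array(X)-p['xyz']); u=np.array(p['camera_matrix'])@c; return u[:2]/u[2]
def zoom(p,n,c,pts={},k=7):
    im=cv2.cvtColor(p['pixels'],cv2.COLOR_RGB2BGR); x,y,w,h=c
    z=cv2.resize(im[y:y+h,x:x+w],None,fx=k,fy=k,interpolation=cv2.INTER_CUBIC)
    for nm,X in pts.items():
        u=(proj(p,X)-[x,y]+.5)*k; cv2.drawMarker(z,tuple(int(v) for v in u),(0,255,0),0,16,1); cv2.putText(z,nm,tuple(int(v) for v in u+6),0,.4,(0,0,255),1)
    cv2.imwrite('pics/'+n+'.png',z)
SC=(235,140,90,85); TC=(265,120,110,80)
E
python3 - <<'E'
from h import *
pts=dict(hinge=(.538,-.094,.117),pad=(.511,.033,.12),axis=(.581,-.017,.13),post=(.545,-.0215,.168),bar=(.591,.063,.115),org=(.561,-.022,0))
for n,c in (('scene',SC),('top',TC)):
    p=get_image(n); zoom(p,'z_'+n,c,pts)
    for a in ['crimp_lever','lock_post','lock_arm','stop_screw']:
        try: print(n,a,[(np.round(d['at'],3).tolist(),round(d['score'],2)) for d in spotter.spot_in(p,a)[:2]])
        except Exception as e: print(e)
E
```

```text
scene crimp_lever [([0.524, -0.028, 0.123], 0.73)]
scene lock_post []
scene lock_arm [([0.496, 0.278, 0.046], 0.33)]
scene stop_screw []
top crimp_lever [([0.531, -0.048, 0.136], 0.81), ([0.396, -0.123, 0.031], 0.49)]
top lock_post []
top lock_arm [([0.562, -0.017, 0.135], 0.43)]
top stop_screw [([0.596, -0.052, 0.117], 0.4), ([0.396, -0.126, 0.031], 0.2)]
```

View pics/z_scene.png

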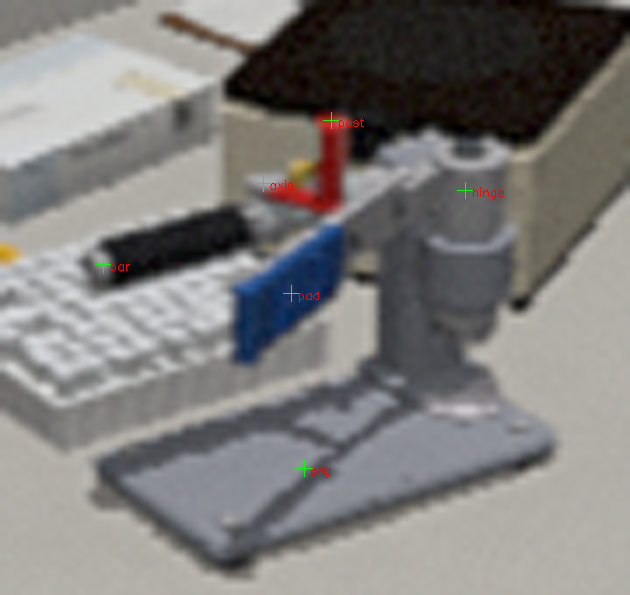

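View pics/z_top.png

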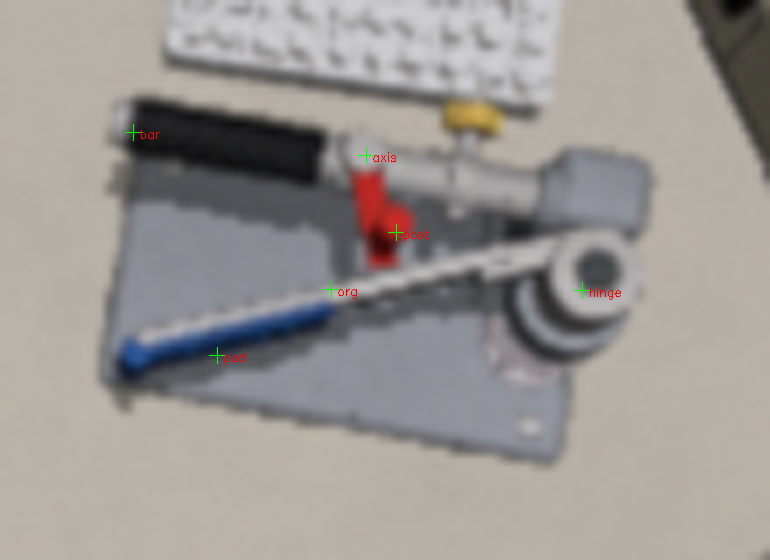

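```bash
cat >> h.py <<'E'
def back(p,uv,z):
    q=p['rotation']; R=Ro.from_quat([q[1],q[2],q[3],q[0]])
    d=R.apply(np.linalg.inv(np.array(p['camera_matrix']))@[uv[0],uv[1],1.]); o=np.array(p['xyz']); return o+d*(z-o[2])/d[2]
E
python3 - <<'E'
from h import *
p=get_image('top')
f=lambda zx,zy,z: np.round(back(p,(265+zx/7-.5,120+zy/7-.5),z),4)
for nm,a in dict(barL=(125,128,.115),sleeveL=(140,130,.115),sleeveR=(322,155,.115),barR=(538,187,.115),post=(396,220,.168),axis=(362,153,.13),levL=(125,358,.136),grR=(330,310,.136),hingecap=(598,268,.141),baseBL=(103,385,.018),baseBR=(555,460,.018), baseR_top=(575,375,.018),screwhead=(472,118,.115)).items(): print(nm,f(*a))
P=get_image('scene')
for nm,a in dict(post=(333,118,.168),barL=(98,268,.115)).items(): print('scene',nm,np.round(back(P,(235+a[0]/7-.5,140+a[1]/7-.5),a[2]),4))
for q in ((P,'s'),(p,'t')):
  for t in ['lever_hinge','lever_pad','lock_axis','lock_post','bar_end','crimper']:
    print(q[1],t,[(np.round(d['at'],3).tolist(),round(d['score'],2)) for d in spotter.tip_of(q[0],t)[:1]])
E
```

```text
barL [0.5927 0.0661 0.115 ]
sleeveL [0.5921 0.0608 0.115 ]
sleeveR [ 0.5847 -0.0034  0.115 ]
barR [ 0.5751 -0.0792  0.115 ]
post [ 0.5493 -0.0213  0.168 ]
axis [ 0.5819 -0.0153  0.13  ]
levL [0.5063 0.066  0.136 ]
grR [ 0.5248 -0.0037  0.136 ]
hingecap [ 0.5408 -0.0943  0.141 ]
baseBL [0.5179 0.0672 0.018 ]
baseBR [ 0.4935 -0.1045  0.018 ]
baseR_top [ 0.5265 -0.1124  0.018 ]
screwhead [ 0.5995 -0.0561  0.115 ]
scene post [ 0.5467 -0.0241  0.168 ]
scene barL [0.5901 0.0668 0.115 ]
s lever_hinge [([0.541, -0.096, 0.114], 0.75)]
s lever_pad [([0.508, 0.03, 0.121], 0.71)]
s lock_axis [([0.579, -0.017, 0.13], 0.81)]
s lock_post [([0.545, -0.023, 0.167], 0.4)]
s bar_end [([0.593, 0.066, 0.115], 0.71)]
s crimper [([0.561, -0.018, -0.002], 0.65)]
t lever_hinge [([0.538, -0.093, 0.119], 0.56)]
t lever_pad [([0.511, 0.035, 0.12], 0.62)]
t lock_axis [([0.578, -0.016, 0.131], 0.72)]
t lock_post [([0.548, -0.021, 0.17], 0.46)]
t bar_end [([0.592, 0.062, 0.114], 0.67)]
t crimper [([0.559, -0.021, -0.002], 0.63)]
```

```bash
cat >> h.py <<'E'
YAW=-0.128; A=np.array([.580,-.016]); H=np.array([.539,-.094])
def u(a): return np.array([np.cos(a),np.sin(a)])
def cur():
    s=r.state(); q=s['eef_rot']; M=Ro.from_quat([q[1],q[2],q[3],q[0]]).as_matrix()
    return np.r_[s['tcp_pos'],np.arctan2(M[1,0],M[0,0])]
def rows(path,start=None):
    c=cur() if start is None else np.array(start,float); out=[]
    for w in path:
        w=np.array(w,float); th=c[3]; d=w[:3]-c[:3]
        X=np.array([np.cos(th),np.sin(th)]); Y=np.array([np.sin(th),-np.cos(th)])
        row=np.round([d[:2]@X,d[:2]@Y,-d[2],-(w[3]-th)],3); row[3]=round(row[3],3)
        c[:2]+=row[0]*X+row[1]*Y; c[2]-=row[2]; c[3]-=row[3]; out.append(row.tolist())
    return out,c
def lin(a,b,n): return [np.array(a)+(np.array(b)-np.array(a))*i/n for i in range(1,n+1)]
def lockpose(v,back=.021,z=.158):   # tool behind post
    a=YAW+np.pi+.3+v; t=u(a+np.pi/2); P=A+.033*u(a)-back*t
    return np.r_[P,z,a+np.pi/2+np.pi/2-2*np.pi]
def leverpose(v,back=.015,z=.122,along=.13):
    ph=YAW+.42-v; P=H+along*u(ph+np.pi/2)+(.007-back)*u(ph)
    return np.r_[P,z,ph+np.pi/2]
E
python3 - <<'E'
from h import *
c=cur(); print(c); s=lockpose(0,.032); print(s)
up=c.copy(); up[2]=.3
hi=s.copy(); hi[2]=.3
o,e=rows(lin(c,up,2)+lin(up,hi,15)+lin(hi,s,3))
for i in range(0,len(o),5): print(o[i:i+5])
print(e)
E
```

```text
[ 0.27968426 -0.58680294  0.19473777  0.44483144]
[0.54201003 0.00987977 0.158      0.172     ]
[[0.0, 0.0, -0.053, -0.0], [0.0, 0.0, -0.052, -0.0], [0.033, -0.028, -0.0, 0.018], [0.032, -0.029, -0.0, 0.018], [0.032, -0.03, -0.0, 0.019]]
[[0.031, -0.03, -0.0, 0.018], [0.031, -0.031, -0.0, 0.018], [0.03, -0.031, -0.0, 0.018], [0.03, -0.032, -0.0, 0.018], [0.029, -0.032, -0.0, 0.019]]
[[0.028, -0.033, -0.0, 0.018], [0.028, -0.033, -0.0, 0.018], [0.028, -0.034, -0.0, 0.018], [0.026, -0.035, -0.0, 0.018], [0.026, -0.034, -0.0, 0.018]]
[[0.025, -0.036, -0.0, 0.019], [0.025, -0.036, -0.0, 0.018], [0.0, 0.0, 0.047, -0.0], [0.0, 0.0, 0.047, -0.0], [0.0, 0.0, 0.048, -0.0]]
[0.5417873  0.01033674 0.15773777 0.17183144]
```

Emit:
servo_tool --deltas '[[[0.0,0.0,-0.053,0.0],[0.0,0.0,-0.052,0.0],[0.033,-0.028,0.0,0.018],[0.032,-0.029,0.0,0.018],[0.032,-0.03,0.0,0.019]]]' --fingers 0.0 --squeeze 10

```text
t: 3.52
tcp_pos: [0.3325, -0.4662, 0.2998]
eef_rot: [0.0, 0.981, 0.193, 0.0]
wrist_force: [0.7, 0.4, 1.2]
opening: 0.52
```

Emit:
servo_tool --deltas '[[[0.031,-0.03,0,0.018],[0.031,-0.031,0,0.018],[0.03,-0.031,0,0.018],[0.03,-0.032,0,0.018],[0.029,-0.032,0,0.019]]]'

```text
t: 4.15
tcp_pos: [0.4201, -0.2673, 0.2999]
eef_rot: [0.0, 0.989, 0.149, 0.0]
wrist_force: [0.1, -0.1, -0.2]
opening: 0.018
```

Emit:
servo_tool --deltas '[[[0.028,-0.033,0,0.018],[0.028,-0.033,0,0.018],[0.028,-0.034,0,0.018],[0.026,-0.035,0,0.018],[0.026,-0.034,0,0.018]]]'

```text
t: 4.78
tcp_pos: [0.5074, -0.0687, 0.2999]
eef_rot: [0.0, 0.995, 0.104, 0.0]
wrist_force: [1.0, -0.0, 1.0]
opening: 0.009
```

Emit:
servo_tool --deltas '[[[0.025,-0.036,0,0.019],[0.025,-0.036,0,0.018],[0,0,0,0]]]'

```text
t: 5.15
tcp_pos: [0.5422, 0.015, 0.2997]
eef_rot: [-0.001, 0.996, 0.089, 0.0]
wrist_force: [0.2, -0.3, -0.8]
opening: 0.001
```

Emit:
servo_tool --deltas '[[[0,0,0.05,0],[0,0,0.05,0],[0,0,0.041,0],[0,0,0,0]]]'

```text
t: 5.65
tcp_pos: [0.539, 0.0088, 0.1558]
eef_rot: [-0.0, 0.996, 0.085, -0.003]
wrist_force: [-0.4, 0.2, 0.8]
opening: 0.007
```

Run:
```python
from h import *
for n,c in (('scene',SC),('top',TC)): zoom(get_image(n),'a_'+n,c)
print(r.state()['wrist_force'],cur())
o,e=rows([lockpose(v) for v in np.linspace(0,1.27,13)])
for i in range(0,len(o),5): print(o[i:i+5])
print(e)
```

```text
[ 0.8056297  -0.31489368  0.33095494] [0.54242431 0.00960137 0.15998487 0.17083788]
[[-0.0, 0.011, 0.002, -0.001], [-0.002, 0.003, -0.0, -0.106], [-0.002, 0.004, -0.0, -0.106], [-0.002, 0.003, -0.0, -0.106], [-0.003, 0.004, -0.0, -0.105]]
[[-0.002, 0.004, -0.0, -0.106], [-0.002, 0.003, -0.0, -0.106], [-0.002, 0.004, -0.0, -0.106], [-0.002, 0.004, -0.0, -0.106], [-0.002, 0.003, -0.0, -0.106]]
[[-0.002, 0.004, -0.0, -0.105], [-0.002, 0.003, -0.0, -0.106], [-0.002, 0.004, -0.0, -0.106]]
[ 0.55478706 -0.04622943  0.15798487  1.44183788]
```

View pics/a_scene.png

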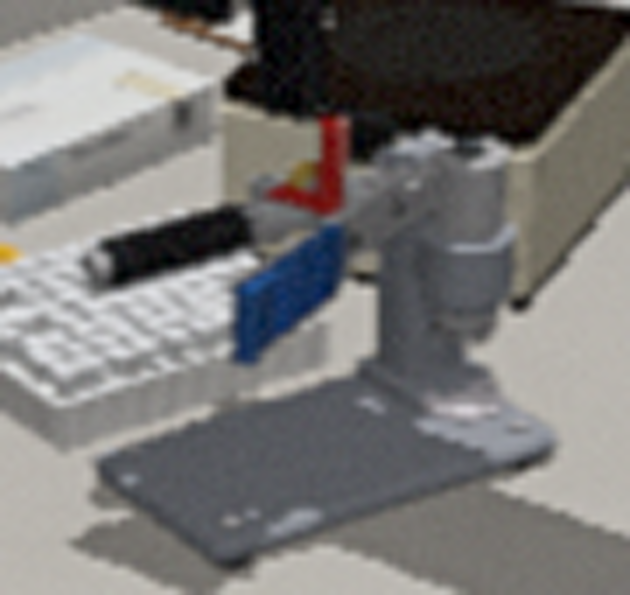

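View pics/a_top.png

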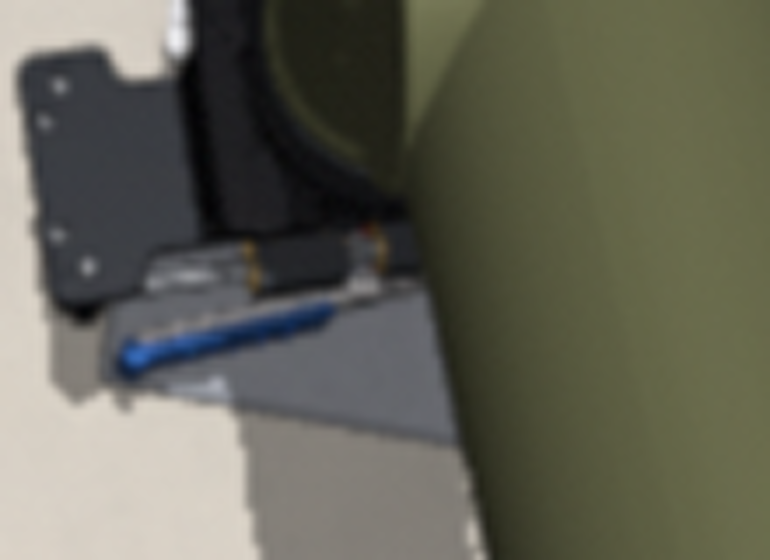

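Run:
```python
from h import *
p=get_image('scene'); c=cur(); print(c)
Y=np.array([np.sin(c[3]),-np.cos(c[3])]);X=np.array([np.cos(c[3]),np.sin(c[3])])
pts={'t':np.r_[c[:2],c[2]-.008]}
for i,(a,b) in enumerate([(1,1),(1,-1),(-1,1),(-1,-1)]): pts[str(i)]=np.r_[c[:2]+.0095*a*X+.015*b*Y,c[2]-.008]
pts['post']=np.r_[lockpose(0,0)[:2],.168]
zoom(p,'b',(255,110,60,60),pts,10)
```

```text
[0.54314729 0.00989225 0.16084014 0.17108005]
```

View pics/b.png

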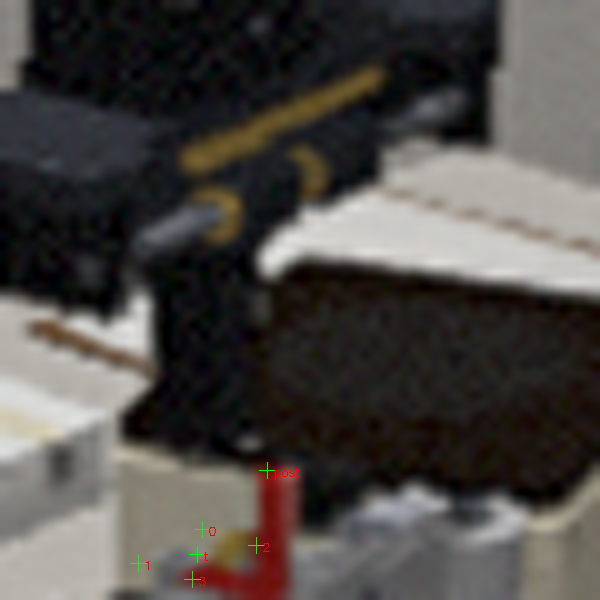

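Emit:
servo_tool --deltas '[[[0,0,0,0],[0,0,0,0]]]'

```text
t: 6.05
tcp_pos: [0.5426, 0.0103, 0.16]
eef_rot: [0.0, 0.996, 0.086, 0.001]
wrist_force: [0.4, 0.8, 0.4]
opening: 0.006
```

Run:
```python
from h import *
c=cur(); print(c)
Y=np.array([np.sin(c[3]),-np.cos(c[3])]);X=np.array([np.cos(c[3]),np.sin(c[3])])
pts={}
for i,(a,b) in enumerate([(1,1),(1,-1),(-1,-1),(-1,1)]):
    pts[str(i)]=np.r_[c[:2]+.0095*a*X+.015*b*Y,c[2]-.008]
    pts['B%d'%i]=np.r_[c[:2]+.0375*a*X+.095*b*Y,c[2]+.062]
p=get_image('scene');zoom(p,'c_s',(215,60,110,110),pts,5)
p=get_image('top');zoom(p,'c_t',(240,80,130,110),pts,5)
print(r.state()['t'],cur())
```

```text
[0.54261306 0.01028564 0.15998217 0.17166022]
6.15 [0.54218873 0.01032975 0.15934202 0.17180398]
```

View pics/c_s.png

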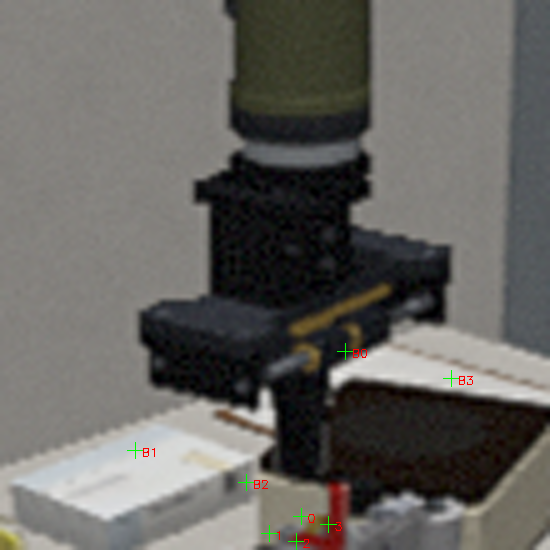

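View pics/c_t.png

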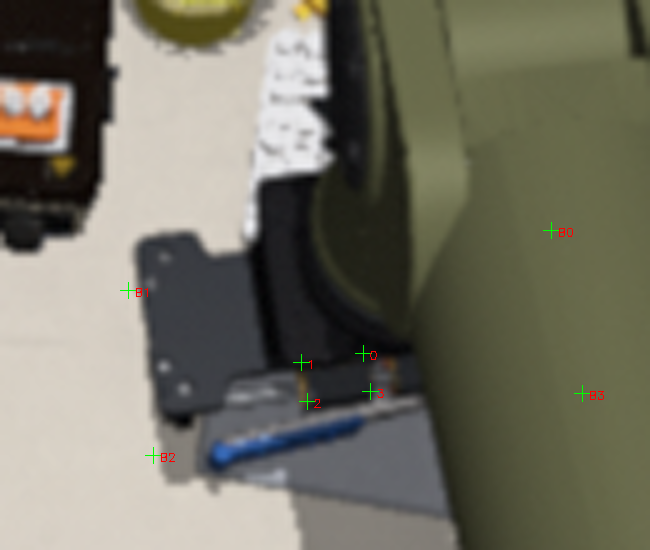

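Run:
```python
from h import *
a=cv2.imread('pics/scene0.png').astype(int); p=get_image('scene'); save(p,'d'); b=cv2.imread('pics/d.png').astype(int)
k=10;c=(255,120,50,60);x,y,w,h=c
A_=cv2.resize(a[y:y+h,x:x+w].astype('uint8'),None,fx=7,fy=7,interpolation=cv2.INTER_NEAREST)
B_=cv2.resize(b[y:y+h,x:x+w].astype('uint8'),None,fx=7,fy=7,interpolation=cv2.INTER_NEAREST)
cv2.imwrite('pics/d2.png',np.hstack([A_,B_]))
```

```text
(no output)
```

View pics/d2.png

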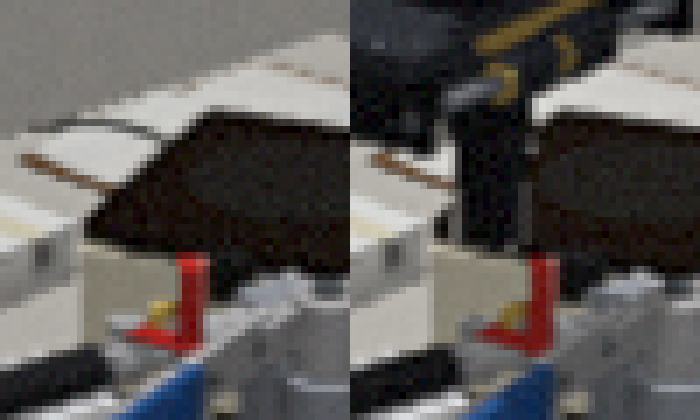

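Run:
```python
from h import *
S=get_image('scene');T=get_image('top')
def ray(p,uv):
    a=back(p,uv,0.); o=np.array(p['xyz']); d=a-o; return o,d/np.linalg.norm(d)
def tri(us,ut):
    M=np.zeros((3,3));b=np.zeros(3)
    for o,d in (ray(S,us),ray(T,ut)):
        Q=np.eye(3)-np.outer(d,d);M+=Q;b+=Q@o
    x=np.linalg.solve(M,b); return np.round(x,4),np.round(proj(S,x)-us,1)
f=lambda z,x0,y0:(x0+z[0]/5-.5,y0+z[1]/5-.5)
print(tri(f((312,357),215,60),f((303,385),240,80)),tri(f((352,335),215,60),f((380,380),240,80)))
print('back tip',back(S,(275,155.5),.152), back(S,(275,155.5),.185))
print(cur())
```

```text
(array([0.5097, 0.0355, 0.2699]), array([-1.1, -0.1])) (array([0.5118, 0.0041, 0.2738]), array([-1.1, -0.1]))
back tip [ 0.59301662 -0.03989739  0.152     ] [0.53581542 0.01385301 0.185     ]
[0.5418437  0.01035069 0.15878978 0.17183729]
```

Emit:
servo_tool --deltas '[[[0,0.006,0,0],[0,0.006,0,0],[0,0.003,0,0],[0,0.003,0,0],[0,0,0,0]]]'

```text
t: 6.92
tcp_pos: [0.5449, -0.0076, 0.1586]
eef_rot: [0.0, 0.996, 0.086, -0.0]
wrist_force: [0.2, 0.2, 0.1]
opening: 0.009
```

Run:
```python
from h import *
p=get_image('scene'); zoom(p,'e',(255,120,60,60),{},10)
print(r.state()['wrist_force'],cur())
```

```text
[0.29586143 0.10041267 0.18424057] [ 0.54484332 -0.00739273  0.15860817  0.17169228]
```

View pics/e.png

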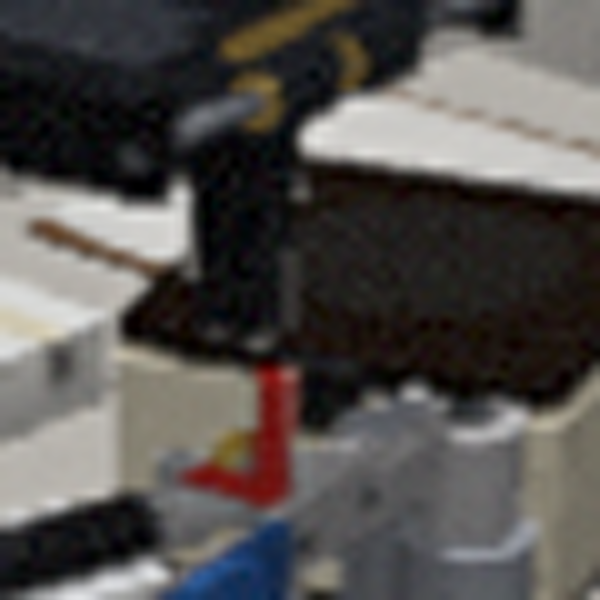

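Emit:
servo_tool --deltas '[[[0,-0.01,0,0],[0,-0.01,0,0],[0,0,0.015,0],[0,0,0.01,0],[0,0,0,0]]]'

```text
t: 7.6
tcp_pos: [0.5403, 0.0119, 0.132]
eef_rot: [-0.0, 0.996, 0.086, -0.001]
wrist_force: [-0.2, -0.2, 0.2]
opening: 0.006
```

Run:
```python
from h import *
p=get_image('scene'); c=cur(); print(r.state()['wrist_force'],c)
Y=np.array([np.sin(c[3]),-np.cos(c[3])]);X=np.array([np.cos(c[3]),np.sin(c[3])])
pts={}
for i,(a,b) in enumerate([(1,1),(1,-1),(-1,-1),(-1,1)]):
    pts[str(i)]=np.r_[c[:2]+.0095*a*X+.015*b*Y,c[2]+.022]
zoom(p,'f',(255,120,60,60),pts,10)
```

```text
[-0.46316216  0.25822218  0.27627337] [0.54091506 0.0119512  0.13278907 0.17133145]
```

View pics/f.png

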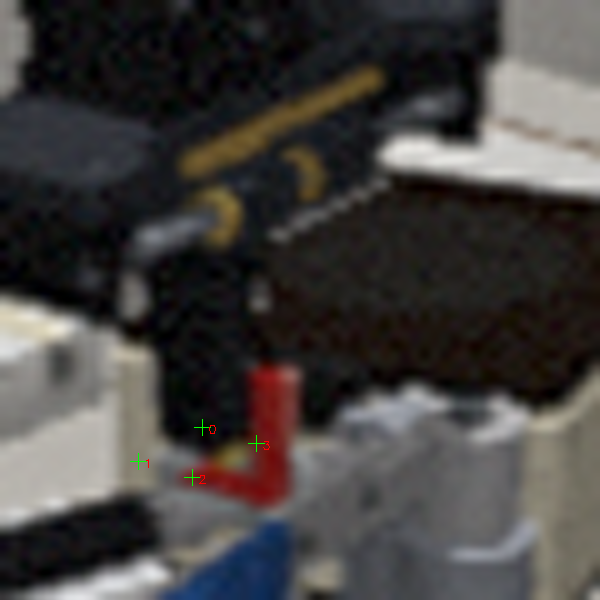

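Run:
```python
from h import *
o,e=rows([lockpose(0,.03,.127)]+[lockpose(v,.019,.127) for v in np.linspace(0,1.27,13)])
for i in range(0,len(o),5): print(o[i:i+5])
print(e)
```

```text
[[0.001, 0.004, 0.006, -0.001], [-0.0, 0.011, -0.0, 0.0], [-0.002, 0.004, -0.0, -0.106], [-0.002, 0.003, -0.0, -0.105], [-0.002, 0.004, -0.0, -0.106]]
[[-0.002, 0.004, -0.0, -0.106], [-0.001, 0.003, -0.0, -0.106], [-0.002, 0.004, -0.0, -0.106], [-0.002, 0.003, -0.0, -0.106], [-0.002, 0.004, -0.0, -0.105]]
[[-0.002, 0.004, -0.0, -0.106], [-0.001, 0.003, -0.0, -0.106], [-0.002, 0.004, -0.0, -0.106], [-0.002, 0.003, -0.0, -0.106]]
[ 0.55666262 -0.04610281  0.12678907  1.44233145]
```

Emit:
servo_tool --deltas '[[[0.001,0.004,0.006,0],[0,0.011,0,0],[-0.002,0.004,0,-0.106],[-0.002,0.003,0,-0.105],[-0.002,0.004,0,-0.106]]]'

```text
t: 8.28
tcp_pos: [0.5425, -0.015, 0.1278]
eef_rot: [-0.0, 0.97, 0.243, 0.0]
wrist_force: [0.9, 1.5, 0.6]
opening: -0.0
```

Run:
```python
from h import *
p=get_image('scene'); zoom(p,'g',(255,120,60,60),{},10)
print(r.state()['wrist_force'],cur(),lockpose(.317,.019,.127))
```

```text
[ 0.55329788  0.71510864 -0.72474578] [ 0.54245487 -0.01589001  0.1277373   0.49401228] [ 0.54194238 -0.01472827  0.127       0.489     ]
```

View pics/g.png

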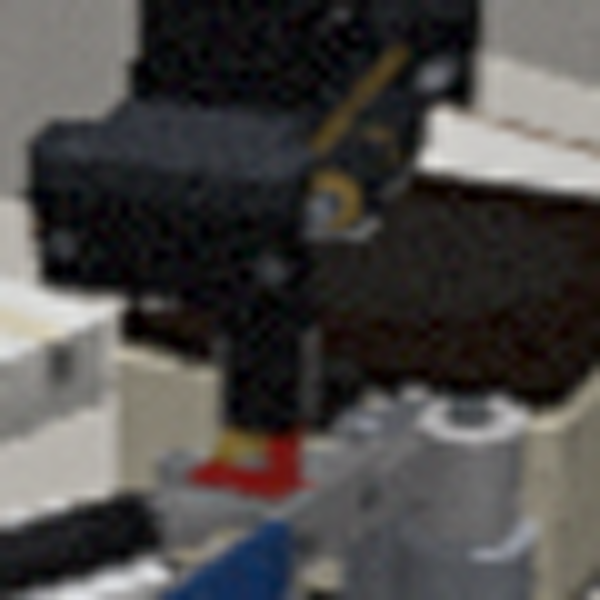

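Emit:
servo_tool --deltas '[[[-0.002,0.004,0,-0.106],[-0.001,0.003,0,-0.106],[-0.002,0.004,0,-0.106],[-0.002,0.003,0,-0.106],[-0.002,0.004,0,-0.105]]]'

```text
t: 8.95
tcp_pos: [0.547, -0.0343, 0.1277]
eef_rot: [-0.0, 0.873, 0.488, -0.0]
wrist_force: [-0.9, 1.1, -1.2]
opening: 0.003
```

Emit:
servo_tool --deltas '[[[-0.002,0.004,0,-0.106],[-0.001,0.003,0,-0.106],[-0.002,0.004,0,-0.106],[-0.002,0.003,0,-0.106],[0,0,0,0]]]'

```text
t: 9.57
tcp_pos: [0.5573, -0.0467, 0.1276]
eef_rot: [0.0, 0.752, 0.659, -0.0]
wrist_force: [0.2, -0.5, -1.1]
opening: 0.008
```

Run:
```python
from h import *
p=get_image('scene'); zoom(p,'i',(255,120,60,60),{},10)
print(r.state()['wrist_force'],cur(),lockpose(1.27,.019,.127))
```

```text
[-0.09536882 -0.35264091  0.33560187] [ 0.55727651 -0.0465115   0.12766429  1.4379913 ] [ 0.55691884 -0.0462863   0.127       1.442     ]
```

View pics/i.png

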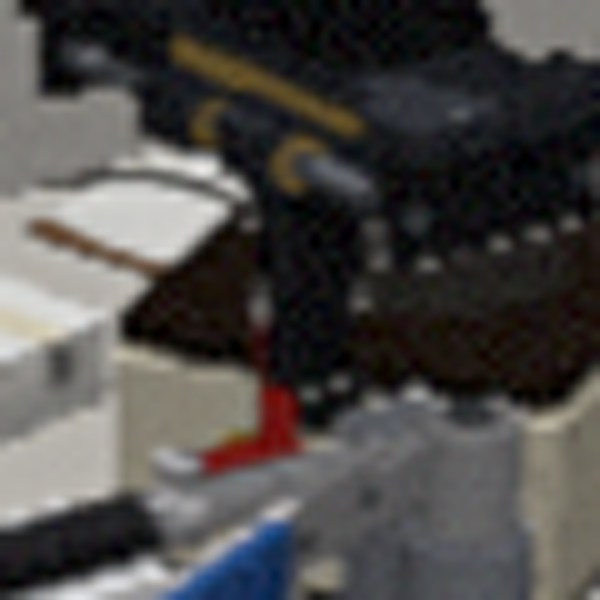

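Emit:
servo_tool --deltas '[[[0,0.002,0,0],[0,0.002,0,0],[0,0,0,0]]]'

```text
t: 10.0
tcp_pos: [0.5596, -0.0468, 0.1275]
eef_rot: [-0.001, 0.752, 0.66, -0.002]
wrist_force: [-4.9, -2.2, 3.6]
opening: 0.007
```

Emit:
servo_tool --deltas '[[[0,0.002,0,0],[0,0.001,0,0],[0,0,0,0]]]'

```text
t: 10.38
tcp_pos: [0.5598, -0.047, 0.1273]
eef_rot: [-0.003, 0.752, 0.66, -0.004]
wrist_force: [-12.8, -0.1, 8.7]
opening: 0.008
```

Emit:
servo_tool --deltas '[[[0,-0.006,0,0],[0,-0.02,0,0],[0,-0.02,-0.03,0],[0,-0.02,-0.04,0],[0,0,0,0]]]'

```text
t: 11.0
tcp_pos: [0.5006, -0.0379, 0.2011]
eef_rot: [0.003, 0.751, 0.66, 0.002]
wrist_force: [0.7, -1.1, 0.0]
opening: 0.005
```

Run:
```python
from h import *
p=get_image('scene'); zoom(p,'j',(255,120,60,60),{},10)
c=cur();print(r.state()['wrist_force'],c)
s=leverpose(0,.045,.20); d=s.copy(); d[2]=.086
o,e=rows(lin(c,s,5)+lin(s,d,4))
for i in range(0,len(o),5): print(o[i:i+5])
print(e)
```

```text
[ 0.0725804  -0.6384266  -0.65884408] [ 0.49996331 -0.03816677  0.19930377  1.44147121]
[[0.011, -0.008, -0.0, -0.084], [0.011, -0.008, -0.0, -0.085], [0.012, -0.006, -0.0, -0.084], [0.012, -0.006, -0.001, -0.084], [0.013, -0.004, 0.0, -0.084]]
[[-0.0, -0.0, 0.029, -0.0], [-0.0, -0.0, 0.028, -0.0], [-0.0, -0.0, 0.029, -0.0], [-0.0, -0.0, 0.028, -0.0]]
[0.46545514 0.01994095 0.08630377 1.86247121]
```

View pics/j.png

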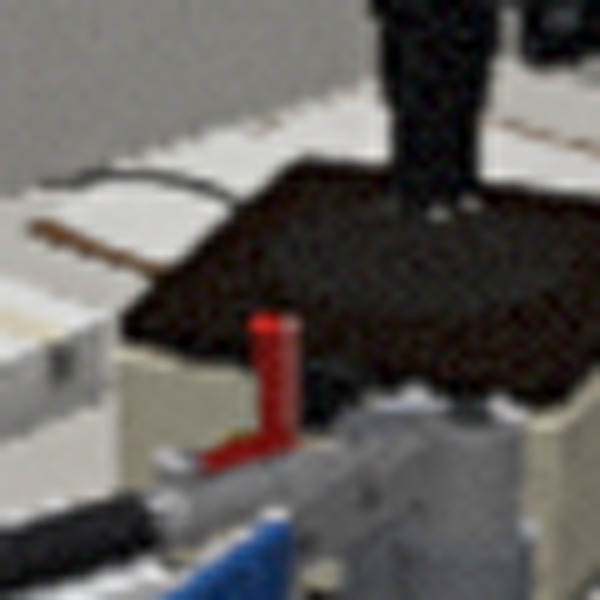

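Emit:
servo_tool --deltas '[[[0.011,-0.008,0,-0.084],[0.011,-0.008,0,-0.085],[0.012,-0.006,0,-0.084],[0.012,-0.006,0,-0.084],[0.013,-0.004,0,-0.084]]]'

```text
t: 11.68
tcp_pos: [0.4639, 0.0204, 0.1965]
eef_rot: [-0.001, 0.596, 0.803, 0.0]
wrist_force: [-0.3, 0.5, 0.1]
opening: 0.01
```

Emit:
servo_tool --deltas '[[[0,0,0.029,0],[0,0,0.028,0],[0,0,0.029,0],[0,0,0.02,0],[0,0,0,0]]]'

```text
t: 12.3
tcp_pos: [0.4625, 0.0203, 0.0894]
eef_rot: [-0.002, 0.597, 0.803, -0.001]
wrist_force: [-0.2, 0.4, -0.2]
opening: 0.003
```

Run:
```python
from h import *
p=get_image('scene'); c=cur(); print(r.state()['wrist_force'],c, back(p,(255+27.5-.5,120+32.2-.5),.168), lockpose(1.27,0)[:2])
Y=np.array([np.sin(c[3]),-np.cos(c[3])]);X=np.array([np.cos(c[3]),np.sin(c[3])])
pts={}
for i,(a,b) in enumerate([(1,1),(1,-1),(-1,-1),(-1,1)]):
    pts[str(i)]=np.r_[c[:2]+.0095*a*X+.015*b*Y,c[2]+.024]
zoom(p,'k',(235,120,80,70),pts,9)
p=get_image('top');zoom(p,'kt',TC,pts,7)
```

```text
[-0.26199806  0.45292867  0.8701043 ] [0.46359646 0.02027764 0.090731   1.86313619] [ 0.57196552 -0.0481579   0.168     ] [ 0.57576146 -0.04872667]
```

View pics/k.png

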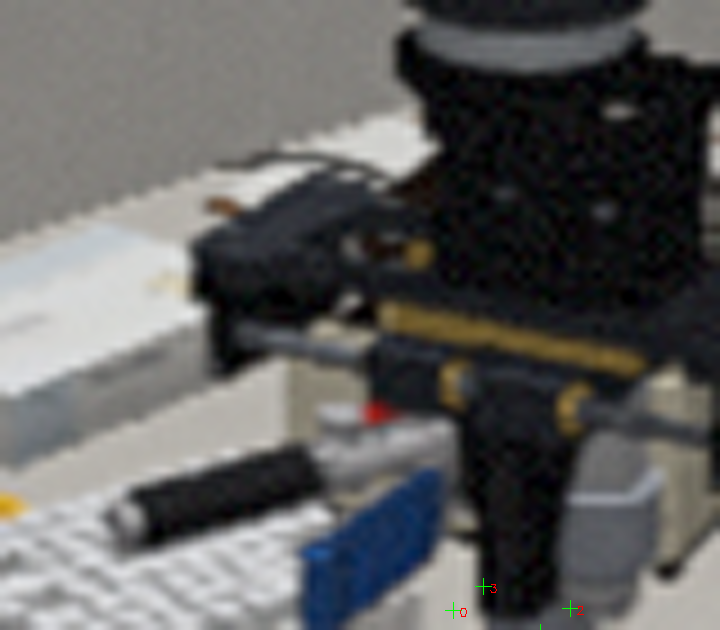

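View pics/kt.png

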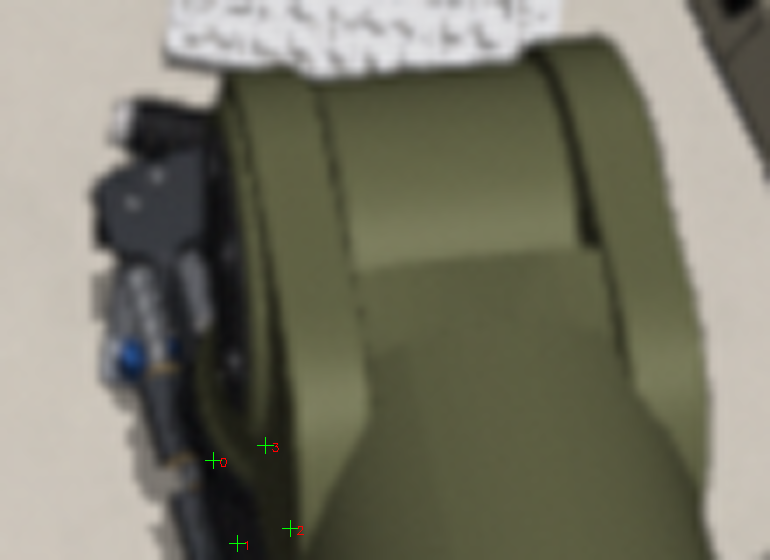

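Emit:
servo_tool --deltas '[[[0,0.01,0.003,0],[0,0.009,0,0],[0,0.004,0,0],[0,0.003,0,0],[0,0,0,0]]]'

```text
t: 13.02
tcp_pos: [0.4891, 0.0275, 0.0886]
eef_rot: [-0.0, 0.597, 0.803, 0.0]
wrist_force: [-0.3, 0.6, 0.7]
opening: 0.008
```

Emit:
servo_tool --deltas '[[[0,0.002,0,0],[0,0.001,0,0]]]'

```text
t: 13.28
tcp_pos: [0.492, 0.0282, 0.0887]
eef_rot: [0.0, 0.597, 0.802, -0.0]
wrist_force: [0.3, -0.1, 0.9]
opening: 0.006
```

Emit:
servo_tool --deltas '[[[0,0.002,0,0],[0,0.001,0,0]]]'

```text
t: 13.52
tcp_pos: [0.4949, 0.0292, 0.0886]
eef_rot: [0.0, 0.597, 0.802, -0.0]
wrist_force: [-1.2, 0.4, -0.8]
opening: 0.006
```

Emit:
servo_tool --deltas '[[[0,0.002,0,0],[0,0.001,0,0]]]'

```text
t: 13.78
tcp_pos: [0.4978, 0.0301, 0.0886]
eef_rot: [0.0, 0.597, 0.802, 0.0]
wrist_force: [-0.2, 0.3, 0.0]
opening: 0.003
```

Emit:
servo_tool --deltas '[[[0,0.002,0,0],[0,0.001,0,0]]]'

```text
t: 14.02
tcp_pos: [0.5006, 0.031, 0.0886]
eef_rot: [0.0, 0.597, 0.802, -0.0]
wrist_force: [0.5, -0.1, -0.0]
opening: 0.003
```

Emit:
servo_tool --deltas '[[[0,0.002,0,0],[0,0.001,0,0]]]'

```text
t: 14.28
tcp_pos: [0.5028, 0.0315, 0.0885]
eef_rot: [-0.0, 0.597, 0.802, -0.001]
wrist_force: [-2.1, -1.4, 0.8]
opening: 0.004
```

Emit:
servo_tool --deltas '[[[0,0.002,0,0],[0,0.001,0,0]]]'

```text
t: 14.52
tcp_pos: [0.5061, 0.0321, 0.0885]
eef_rot: [-0.0, 0.597, 0.802, -0.0]
wrist_force: [-3.1, -1.8, 1.6]
opening: 0.011
```

Run:
```python
from h import *
p=get_image('scene'); print(cur()); zoom(p,'l',(235,120,80,70),{},9)
```

```text
[0.50621341 0.0321609  0.0885268  1.8624902 ]
```

View pics/l.png

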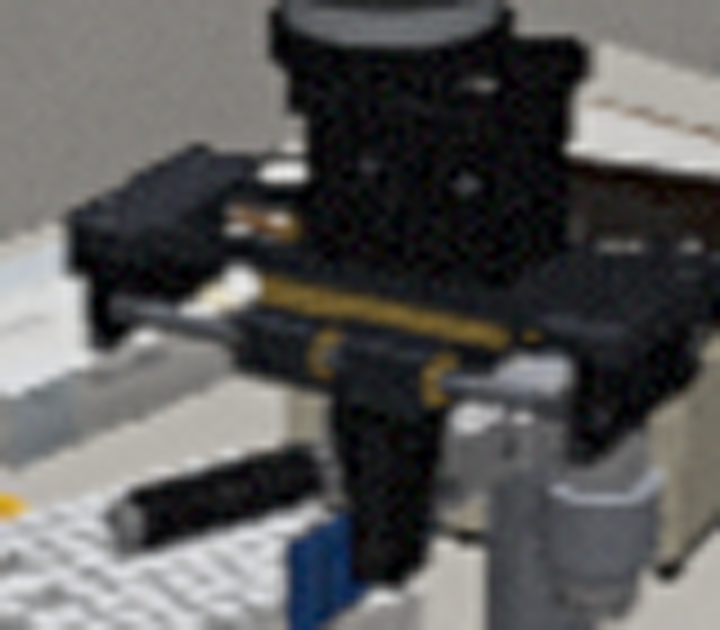

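Emit:
servo_tool --deltas '[[[0,0.0045,0,0.055],[0,0.0045,0,0.035],[0,0.0045,0,0.035],[0,0.0045,0,0.035],[0,0,0,0]]]'

```text
t: 15.2
tcp_pos: [0.5232, 0.0359, 0.0883]
eef_rot: [-0.0, 0.659, 0.752, -0.001]
wrist_force: [-3.3, -3.2, 1.9]
opening: 0.004
```

Emit:
servo_tool --deltas '[[[0,0.004,0,0.031],[0,0.004,0,0.031],[0,0.003,0,0.023],[0,0,0,0]]]'

```text
t: 15.7
tcp_pos: [0.5336, 0.0368, 0.0883]
eef_rot: [-0.0, 0.69, 0.723, -0.001]
wrist_force: [-5.3, -3.5, 3.4]
opening: 0.003
```

Run:
```python
from h import *
p=get_image('scene'); c=cur(); s=r.state(); print(c,s['wrist_force']); zoom(p,'m',(235,120,80,70),{},9)
d=c[:2]-H; print(np.hypot(*d), YAW+.42-(np.arctan2(d[1],d[0])-np.pi/2), YAW+.42-(c[3]-np.pi/2))
```

```text
[0.53353629 0.03680534 0.08825612 1.6178287 ] [-4.96203912 -2.44217546  2.18355686]
0.13091940026461663 0.2502544760723355 0.2449676287430806
```

View pics/m.png

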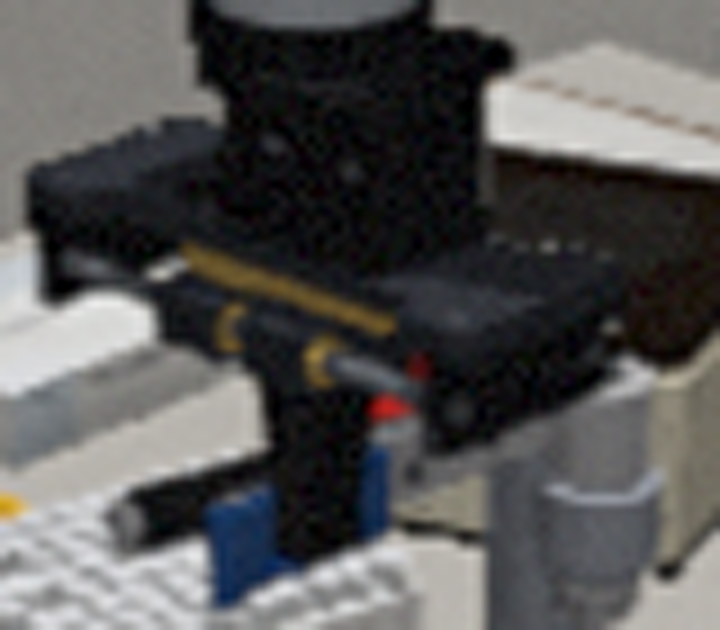

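Emit:
servo_tool --deltas '[[[0,0.003,0,0.023],[0,0.002,0,0.015],[0,0,0,0]]]'

```text
t: 16.12
tcp_pos: [0.5383, 0.037, 0.0882]
eef_rot: [-0.001, 0.704, 0.71, -0.002]
wrist_force: [-5.0, -3.5, 3.6]
opening: 0.003
```

Emit:
servo_tool --deltas '[[[0,0.002,0,0.015],[0,0.001,0,0.008],[0,0,0,0]]]'

```text
t: 16.5
tcp_pos: [0.5411, 0.037, 0.0882]
eef_rot: [-0.001, 0.712, 0.702, -0.002]
wrist_force: [-6.4, -3.0, 3.4]
opening: 0.008
```

Emit:
servo_tool --deltas '[[[0,0.002,0,0.015],[0,0.001,0,0.008],[0,0,0,0]]]'

```text
t: 16.88
tcp_pos: [0.544, 0.037, 0.0882]
eef_rot: [-0.001, 0.72, 0.694, -0.002]
wrist_force: [-6.6, -3.0, 2.9]
opening: 0.004
```

Emit:
servo_tool --deltas '[[[0,0.002,0,0.015],[0,0.001,0,0.008],[0,0,0,0]]]'

```text
t: 17.25
tcp_pos: [0.5469, 0.0369, 0.0882]
eef_rot: [-0.001, 0.728, 0.686, -0.002]
wrist_force: [-5.8, -3.4, 3.3]
opening: 0.006
```

Emit:
servo_tool --deltas '[[[0,0.001,0,0.008],[0,0.001,0,0.007],[0,0,0,0]]]'

```text
t: 17.62
tcp_pos: [0.5487, 0.0368, 0.0881]
eef_rot: [-0.001, 0.733, 0.68, -0.002]
wrist_force: [-6.6, -4.5, 3.5]
opening: 0.009
```

Emit:
servo_tool --deltas '[[[0,0.001,0,0.008],[0,0.001,0,0.007],[0,0,0,0]]]'

```text
t: 18.0
tcp_pos: [0.5496, 0.0367, 0.0881]
eef_rot: [-0.002, 0.738, 0.675, -0.003]
wrist_force: [-10.6, -2.2, 6.3]
opening: 0.001
```

Emit:
servo_tool --deltas '[[[0,0.001,0,0.008],[0,0.001,0,0.007],[0,0,0,0]]]'

```text
t: 18.38
tcp_pos: [0.5501, 0.0368, 0.0881]
eef_rot: [-0.002, 0.743, 0.669, -0.004]
wrist_force: [-13.9, -2.7, 8.9]
opening: 0.007
```

Emit:
servo_tool --deltas '[[[0,0.001,0,0],[0,0,0,0],[0,0,0,0],[0,0,0,0]]]'

```text
t: 18.88
tcp_pos: [0.5503, 0.0368, 0.0881]
eef_rot: [-0.003, 0.743, 0.669, -0.005]
wrist_force: [-16.1, -3.6, 11.4]
opening: 0.006
```

Run:
```python
from h import *
p=get_image('scene'); print(cur()); zoom(p,'n',(245,140,60,60),{},10)
print([(np.round(d['at'],4),d['score']) for d in spotter.tip_of(p,'lever_pad')[:1]+spotter.tip_of(p,'bar_end')[:1]])
p=get_image('top'); zoom(p,'nt',TC,{},7)
```

```text
[0.55029175 0.03676571 0.08808723 1.46660181]
[(array([0.3977, 0.2026, 0.0016]), 0.37), (array([0.5908, 0.0648, 0.1156]), 0.84)]
```

View pics/n.png

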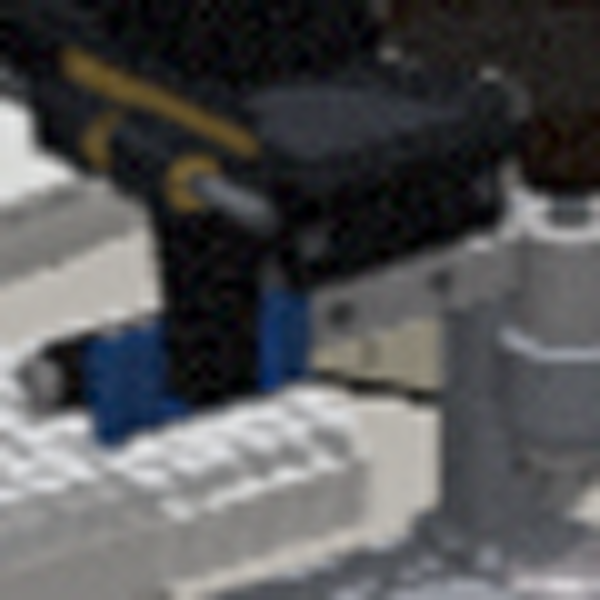

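View pics/nt.png

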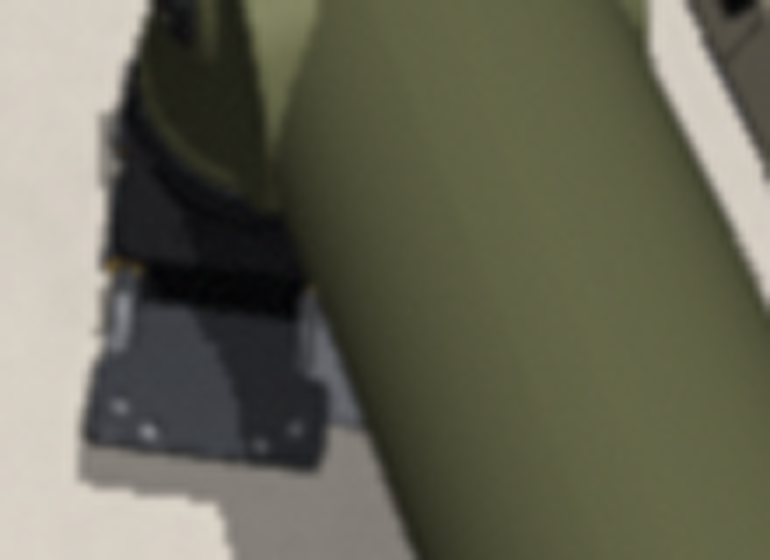

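Run:
```python
from h import *
p=get_image('scene')
def end(v,perp,z):
    ph=YAW+.42-v; return np.r_[H+.166*u(ph+np.pi/2)+perp*u(ph),z]
for v in (0,.34,.36,.38,.4,.42):
    print(v,[np.round(proj(p,end(v,pp,z)),1).tolist() for pp in (.007,.017) for z in (.102,.136)])
# crops raw of the two pictures side by side
a=cv2.imread('pics/scene0.png'); save(p,'o'); b=cv2.imread('pics/o.png')
z=lambda m,x,y:cv2.resize(m[y:y+36,x:x+36],None,fx=11,fy=11,interpolation=cv2.INTER_NEAREST)
cv2.imwrite('pics/o2.png',np.hstack([z(a,255,165),z(b,243,160)]))
```

```text
0 [[270.4, 192.5], [270.3, 181.4], [267.2, 191.7], [267.1, 180.6]]
0.34 [[255.7, 186.4], [255.5, 175.5], [253.5, 185.3], [253.2, 174.4]]
0.36 [[255.0, 186.0], [254.8, 175.1], [252.9, 184.8], [252.6, 173.9]]
0.38 [[254.3, 185.6], [254.1, 174.7], [252.3, 184.4], [252.0, 173.5]]
0.4 [[253.7, 185.2], [253.4, 174.3], [251.7, 184.0], [251.4, 173.1]]
0.42 [[253.1, 184.8], [252.8, 173.9], [251.1, 183.5], [250.9, 172.7]]
```

View pics/o2.png

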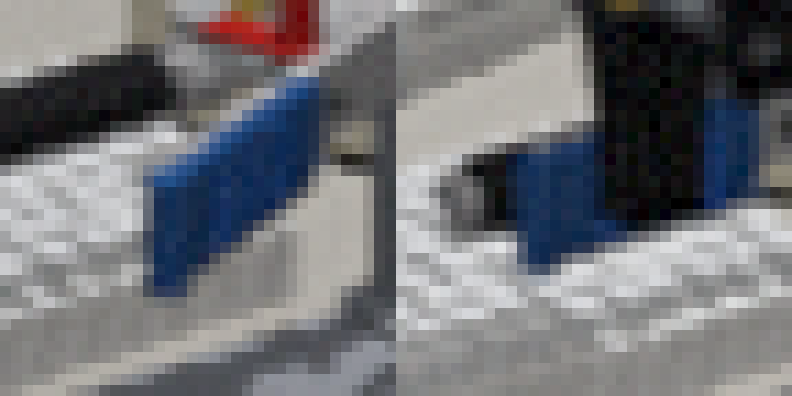

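Emit:
servo_tool --deltas '[[[0,-0.004,0,-0.03],[0,-0.005,0,-0.036],[0,-0.005,0,-0.036],[0,-0.005,0,-0.036],[0,-0.005,0,-0.036]]]'

```text
t: 19.75
tcp_pos: [0.5303, 0.0369, 0.0881]
eef_rot: [-0.0, 0.682, 0.731, -0.001]
wrist_force: [-4.0, -3.7, 1.5]
opening: 0.002
```

Emit:
servo_tool --deltas '[[[0,-0.005,0,-0.036],[0,-0.005,0,-0.036],[0,-0.005,0,-0.036],[0,-0.004,0,-0.03],[0,0,0,0]]]'

```text
t: 20.38
tcp_pos: [0.5123, 0.0354, 0.0883]
eef_rot: [-0.0, 0.63, 0.776, -0.0]
wrist_force: [-3.2, -3.2, -1.7]
opening: 0.007
```

Run:
```python
from h import *
c=cur(); s=r.state(); print(c,s['wrist_force'])
d=c[:2]-H; print(np.hypot(*d), YAW+.42-(np.arctan2(d[1],d[0])-np.pi/2), YAW+.42-(c[3]-np.pi/2))
```

```text
[0.51226767 0.03538641 0.08827325 1.77764067] [-3.18610662 -3.15263908 -1.68404126]
0.13211911648530608 0.08825830008254737 0.08515565639813166
```

Emit:
servo_tool --deltas '[[[0,-0.004,0,-0.03],[0,-0.003,0,-0.023],[0,0,0,-0.03],[0,0,0,0]]]'

```text
t: 20.88
tcp_pos: [0.5061, 0.0343, 0.0887]
eef_rot: [0.0, 0.597, 0.802, 0.0]
wrist_force: [-1.3, -2.0, -2.0]
opening: 0.008
```

Emit:
servo_tool --deltas '[[[0,-0.001,0,0],[0,0,0,0]]]'

```text
t: 21.12
tcp_pos: [0.5051, 0.0341, 0.0887]
eef_rot: [0.0, 0.597, 0.802, 0.0]
wrist_force: [-2.3, -2.6, -0.6]
opening: 0.005
```

Emit:
servo_tool --deltas '[[[0,-0.001,0,0],[0,0,0,0]]]'

```text
t: 21.38
tcp_pos: [0.5041, 0.0339, 0.0887]
eef_rot: [-0.0, 0.597, 0.802, 0.0]
wrist_force: [-1.8, -1.7, -0.5]
opening: 0.004
```

Emit:
servo_tool --deltas '[[[0,-0.001,0,0],[0,0,0,0]]]'

```text
t: 21.62
tcp_pos: [0.5031, 0.0337, 0.0887]
eef_rot: [-0.0, 0.597, 0.802, 0.0]
wrist_force: [-1.4, -1.3, -0.9]
opening: 0.002
```

Emit:
servo_tool --deltas '[[[0,-0.001,0,0],[0,0,0,0]]]'

```text
t: 21.88
tcp_pos: [0.5022, 0.0334, 0.0887]
eef_rot: [-0.0, 0.597, 0.802, 0.0]
wrist_force: [-2.1, 0.1, -1.2]
opening: 0.003
```

Emit:
servo_tool --deltas '[[[0,-0.001,0,0],[0,0,0,0]]]'

```text
t: 22.12
tcp_pos: [0.5014, 0.0331, 0.0888]
eef_rot: [0.0, 0.597, 0.802, 0.0]
wrist_force: [-2.2, 0.6, -0.9]
opening: 0.012
```

Emit:
servo_tool --deltas '[[[0,-0.001,0,0],[0,0,0,0]]]'

```text
t: 22.38
tcp_pos: [0.5013, 0.0323, 0.0892]
eef_rot: [0.001, 0.598, 0.802, 0.001]
wrist_force: [0.3, 0.0, 0.9]
opening: 0.009
```

Emit:
servo_tool --deltas '[[[0,-0.01,0,0],[0,-0.02,0,0],[0,-0.02,-0.03,0],[0,-0.02,-0.06,0],[0,0,-0.06,0]]]'

```text
t: 23.0
tcp_pos: [0.4316, 0.012, 0.2393]
eef_rot: [0.001, 0.598, 0.801, -0.001]
wrist_force: [2.0, -0.8, 0.3]
opening: 0.007
```

Emit:
servo_tool --deltas '[[[-0.06,0,0,0],[-0.06,0,0,0],[-0.06,0,0,0],[-0.06,0,0,0],[0,0,0,0]]]'

```text
t: 23.62
tcp_pos: [0.5009, -0.2232, 0.2366]
eef_rot: [-0.001, 0.601, 0.799, -0.0]
wrist_force: [-0.4, 1.3, -0.0]
opening: 0.005
```

Run:
```python
from h import *
p=get_image('scene'); print(cur()); save(p,'q'); zoom(p,'q_s',SC,{},7)
q=get_image('top'); zoom(q,'q_t',TC,{},7)
for t in ['lever_pad','lock_post','slide_carton','black_marker']: 
  for i in(p,q): print(t,[(np.round(d['at'],3),round(d['score'],2)) for d in spotter.tip_of(i,t)[:1]])
```

```text
[ 0.50125562 -0.21944631  0.23702875  1.85668715]
lever_pad [(array([0.513, 0.029, 0.119]), 0.81)]
lever_pad [(array([0.511, 0.036, 0.122]), 0.77)]
lock_post [(array([ 0.572, -0.05 ,  0.17 ]), 0.42)]
lock_post [(array([ 0.574, -0.046,  0.168]), 0.47)]
slide_carton [(array([ 0.4  , -0.131, -0.003]), 0.77)]
slide_carton [(array([ 0.396, -0.128, -0.   ]), 0.72)]
black_marker [(array([0.374, 0.048, 0.001]), 0.64)]
black_marker [(array([ 0.376,  0.05 , -0.001]), 0.77)]
```

View pics/q_s.png

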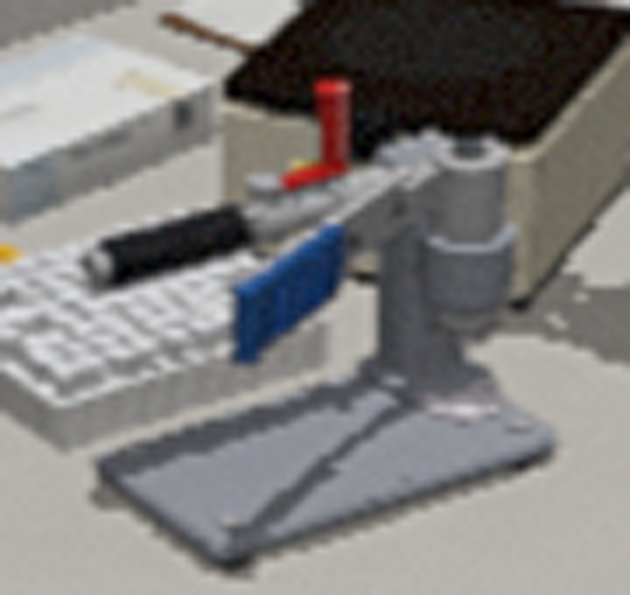

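View pics/q_t.png

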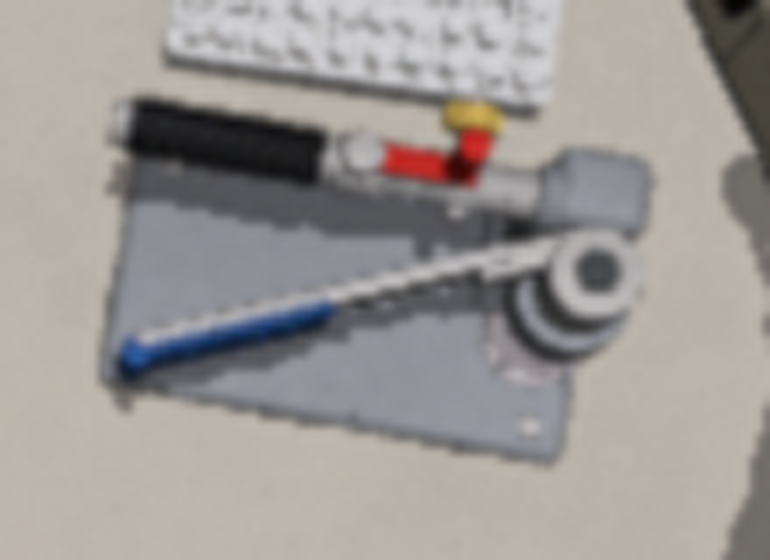

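Run:
```python
from h import *
print(r.state()['t'],r.state()['wrist_force']); print(r.finish_job())
```

```text
24.125 [-0.30858813  0.5061196  -0.38012335]
the job is handed in; nothing more can be done
None
```

The lever stopped short of the bar, so I left the red lock off and handed the job in at about 24 s.

- **Lock:** I pushed it off with the shut fingers until it met its own stop (about 13 N). The last pictures show the arm folded along the bar toward the column.
- **Press:** I pressed the lever until the force rose steeply, from about 7 N of spring to about 16 N, and held it there for over 0.3 s. I then let it come fully out. Pictures taken after I backed away show it where it began.
- **Gap:** The tool travel between first contact and the stop puts the lever at about 0.37 rad. That leaves a gap of roughly 8 mm at its end, give or take 2 mm. The picture of the pressed lever was mixed: its side edge suggests about 0.36 rad, while its lower edge fits anything from 0.36 rad to nearly closed. The top view seems to show the screw tip standing out of the bar.
- **Surroundings:** The slide carton and black marker read within about 5 mm of where they started. I did not re-measure the other things at the end.

**Disagreement:** With the fingers shut, their tips showed about 30 mm higher in the pictures than the tool data implied. A first trial push passed over the post without touching it. I set the working heights from the pictures, and the contacts then came where expected.

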